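Right the rod tin and put the reamer back

ROBOT

A 7-joint arm with a two-finger parallel gripper is mounted at the origin on the work surface. World frame = base frame: x ahead of the robot, y to its left, z up, the work surface at z = 0. Lengths are in m, angles in rad, forces in N, time in s.
With the tool pointing down it reaches from about 0.4 to 0.875 m from the base axis. Payload 19.3 kg.
Tool frame: the origin (TCP) lies midway between the tips of the shut fingers; the grasp point (between the pads) lies 19 mm behind it; z points along the fingers, y is the line along which they close (so a half turn about z gives the same grasp; the last joint's range is limited). The gripper opens to 85 mm and grips with 20 to 120 N. Pads are 22 mm wide; open, the fingers measure 114 mm over their backs; the gripper's body (76 mm by 85 mm) begins 54 mm behind the grasp point. The pads swing forward as they close: fully open they stand 13 mm farther back than shut.
Start: joints at [-1.325, 0.521, -0.036, 1.599, 0.021, 1.021, -0.113], TCP at [0.194, 0.594, 0.231] pointing down, gripper open.
Joint ranges: [-2.91, 2.91], [-0.3, 2.13], [-1.5, 1.42], [0.17, 2.43], [-1.26, 4.41], [0.16, 1.93], [-2.52, 2.52]. Speed limits (rad/s): [1.89, 1.89, 2.39, 2.39, 3.01, 3.01, 3.01].

INTERFACE

Orientations are given as [roll, pitch, yaw] about the fixed x, y, z axes, in that order (R = Rz(yaw) Ry(pitch) Rx(roll)).
In Python, from workcell import telemetry, grab_frame, calibration, bot, outline_of, landmark_of gives the robot as it stands. The module is installed in compiled form; this text tells all that it offers.
- The arm moves only by the shell command python3 -m inch 'ROWS' [FORCE]. ROWS is JSON, a list of rows, each a list of 7 numbers: the shift along the tool's x, y, z in m, then the turn, a rotation vector about the tool's x, y, z in rad, then the closure, from 0 (fully open) to 1 (shut). A call has 1 to 5 rows; each row shifts and turns the commanded pose from where the row before left it, along the tool's axes as they then stand; what a row does not reach is not made up. A row lasts 1/10 s, in which the tool goes at most 50 mm and 8.59 degrees, less where a joint would pass 70% of its speed; a pose out of reach is approached as far as the arm can. A call is refused whole if a number of a shift passes 0.05 or a number of a turn 0.15, either way. A call with a gripper value outside its range is refused whole. The fingers move at their own pace and stop on an object; FORCE is the grip in N (left out, the last holds). Time passes only in rows, so rows that do not move let the fingers close. It gives the time, the measured TCP pose, the force, the opening and the grip force at its end, in the units of the state.
- telemetry.observe(): the state, without advancing time (a new reading comes with each control period).
- grab_frame(name): name is "scene" or "top"; returns the picture (420x560x3 uint8, red, green, blue); there is no depth.
- calibration(name): a dict with "fovy" (degrees; the focal length in pixels is half the picture's height over the tangent of half this angle, whatever the lens; pixels are square), "cx", "cy" (the principal point, pixels), "pose" (4x4, takes a point from camera to world coordinates). Camera axes: x right, y down, z forward; pixel columns grow to the right and rows downward; lengths in m; the calibration is good to about 2 mm. A picture is of the moment at which its call begins. calibration takes no time and is no camera call.
- bot.job_done(): hands the job in; it is judged then, once.
Trained networks look in the newest picture that a camera, given by its name, has taken for a name from the list of things; names that differ only in an ending like _2 or _b are one class to them, and where a whole thing is asked for, a point or a joint stands for the part that bears it (a point fixed in the world has none). Each returns a list of dicts, best first, with "score" (0 to 1); they miss things now and then, are a little off and sometimes report something else, mostly with a low value. They report only what shows in the picture. A call takes as long as a camera call. They do not tell look-alikes from the thing itself.
- outline_of(label, camera): "region" (420x560 bool, what is visible of it) and "rect" ([left, top, right, bottom] in pixels, round what is visible of it).
- landmark_of(label, camera): "xy" ([column, row] in pixels: a listed point, or the origin of a listed thing).
The state is a dict: "clock": time; "qpos": joint angles; "qd": joint speeds; "joint_efforts": joint torques, N m; "position": TCP position; "tool_rot": TCP orientation; "force": force on the tool from outside, world axes, zero at the start; "moment": the same for the moment, N m; "grip_width": finger opening in m; "finger_force": force on a finger pad.
Only numpy, scipy, OpenCV 4.12 (cv2) and the standard library are available. Lean on these libraries where they do the work, as an engineer would, in place of code of your own. Each camera call takes 0.05 s, during which the arm holds its last target. There are 200 camera calls.

TASK

The square steel tin with the wooden lid has toppled out of its rack. Stand it upright, lid up, in the empty gap between the jars in the rack and let go of it; then take the tool with the straight cylindrical cork handle out of the wooden block and put its rod down through the hole in the tin's lid, fully home, so that the handle rests on the lid. Do not knock over or push aside the jars, the dark slab on the bench or the ball-handled tool in the block.

Things in the scene. Friction and masses are not known exactly. Their poses are not given: they have to be found in the camera images.
- tin: Square steel tin, 50 x 50 mm in section and 92 mm long in all, with a flush plywood lid (the last 12 mm of the 92). Starts lying on the bench on a long side. Origin at its middle (46 mm from either end, on the long axis); +x runs along the long axis towards the lid, y and z are square to the sides. About 0.28 kg, give or take a third. Hollow below the lid.
- tin_hole (a point): Centre of the mouth of the 11 mm round hole (12 mm deep, through the lid) in the middle of the tin's lid, on the lid's outer face; axes as the tin.
- tin_foot (a point): Centre of the tin's foot face (the end away from the lid); axes as the tin.
- rack: Fixed aluminium rack: a lane along its y axis, 400 mm long, 80 mm wide outside, 64 mm inside; floor 6 mm and rails 20 mm above the bench, rails 8 mm thick. Origin on the bench under its middle, z up. The empty gap, at least 145 mm long, lies between jar_a (-y side) and jar_b (+y side), its centre within 10 mm of the rack's middle; there the tin belongs, on the lane floor.
- jar_a: Loose round lidded jar, 52 mm across, 62 mm tall, standing in the lane on the -y side of the gap. Origin at the centre of its underside, z up.
- jar_b: Jar like jar_a, standing in the lane on the +y side of the gap. Origin at the centre of its underside.
- jar_c: Jar like jar_a, standing in the lane on the far side of jar_b. Origin at the centre of its underside.
- block: Fixed wooden block, 50 mm (x) by 120 mm (y), 55 mm high, with two upright 11 mm through holes on its y axis, 35 mm either side of its middle; one tool stands in each. Origin at the centre of its underside, z up.
- reamer: The tool to move: a straight cylindrical cork handle 20 mm in diameter and 60 mm tall on a stiff 8 mm steel rod 50 mm long, whose last 10 mm taper to 4 mm. Starts upright in one of the block's holes, handle resting on the block's top. Origin on its axis at the flat underside of the handle; z up along the handle, rod tip at z = -50 mm. About 0.07 kg.
- poker: Ball-handled tool in the other hole of the block: a 28 mm dark wooden ball on a 16 mm brass collar, 38 mm above the block in all; same origin as the reamer. To be left alone.
- marver: Loose dark slab, 50 x 70 x 22 mm, lying on the bench between the tin and the block. Origin at the centre of its underside. To be left alone.
There are look-alikes about, which are no part of the job. What is shaped like the tin but pink is not meant. What is shaped like the reamer but blue is not meant.

How it is judged:
By the outcome, as a careful person would: the job done as asked, in the order asked, and still so for the second after the job is handed in, with the robot touching nothing.
It also fails if it takes over 61 s, if anything falls off the work surface, if the arm or the gripper's body presses on something with over 40 N, if the wrist force passes 120 N, or if a joint passes its speed limit or range.

## Working session

There is one attempt and no reset: what is moved stays moved. The work goes in short steps, Python scripts to look and compute and a shell command to move; the robot and the scene stay as the last step left them, time stands still between calls to the robot, and variables do not carry over. Pictures are saved under pics/ and viewed, at most 13 in all, crops included, and the job is handed in when it is done.

```bash
mkdir -p pics
cat > h.py <<'E'
import numpy as np, cv2
from workcell import telemetry, grab_frame, calibration, bot, outline_of, landmark_of
from scipy.spatial.transform import Rotation as R
def cal(n):
    c=calibration(n); f=210/np.tan(np.radians(c['fovy'])/2); return f,c['cx'],c['cy'],np.array(c['pose'])
def ray(n,p):
    f,cx,cy,T=cal(n); d=T[:3,:3]@np.array([(p[0]-cx)/f,(p[1]-cy)/f,1]); return T[:3,3],d/np.linalg.norm(d)
def onz(n,p,z):
    o,d=ray(n,p); return o+d*(z-o[2])/d[2]
def tri(p,q,a='scene',b='top'):
    o1,d1=ray(a,p);o2,d2=ray(b,q)
    s=np.linalg.lstsq(np.c_[d1,-d2],o2-o1,rcond=None)[0]
    x,y=o1+s[0]*d1,o2+s[1]*d2; return (x+y)/2,np.linalg.norm(x-y)
def proj(n,X):
    f,cx,cy,T=cal(n); c=T[:3,:3].T@(np.array(X)-T[:3,3]); return np.array([f*c[0]/c[2]+cx,f*c[1]/c[2]+cy])
E
python3 - <<'E'
from h import *
np.set_printoptions(precision=3,suppress=True)
ims=[]
for n in('scene','top'):
    im=grab_frame(n); cv2.imwrite(f'pics/{n}0.png',im[...,::-1]); print(n,cal(n))
    for l in('tin','tin_hole','tin_foot','rack','jar_a','block','reamer','poker','marver'):
        print(l,[(np.round(d['xy']).tolist(),round(d['score'],2)) for d in landmark_of(l,n)])
print(telemetry.observe())
E
```

```text
scene (np.float64(486.8934540329767), 277.9870825917, 213.03282848998072, array([[-0.014,  0.554, -0.832,  1.273],
       [ 1.   , -0.012, -0.025,  0.029],
       [-0.024, -0.832, -0.554,  0.566],
       [ 0.   ,  0.   ,  0.   ,  1.   ]]))
tin [([179.0, 214.0], 0.81), ([113.0, 242.0], 0.79)]
tin_hole [([92.0, 258.0], 0.72), ([198.0, 220.0], 0.59)]
tin_foot [([164.0, 207.0], 0.93), ([136.0, 234.0], 0.84), ([356.0, 286.0], 0.17)]
rack [([258.0, 288.0], 0.95)]
jar_a [([317.0, 285.0], 0.65), ([192.0, 285.0], 0.63), ([356.0, 284.0], 0.58)]
block [([376.0, 219.0], 0.73)]
reamer [([356.0, 197.0], 0.72), ([381.0, 181.0], 0.64), ([393.0, 198.0], 0.58)]
poker [([359.0, 200.0], 0.59), ([355.0, 287.0], 0.34)]
marver [([281.0, 229.0], 0.66), ([258.0, 288.0], 0.64), ([318.0, 287.0], 0.5)]
top (np.float64(525.5086147725841), 276.19979419472344, 203.3253262445873, array([[-0.002, -0.998,  0.058,  0.454],
       [-1.   ,  0.002, -0.012,  0.019],
       [ 0.012, -0.058, -0.998,  1.023],
       [ 0.   ,  0.   ,  0.   ,  1.   ]]))
tin [([380.0, 232.0], 0.83), ([434.0, 173.0], 0.57)]
tin_hole [([363.0, 2
[... 199 characters left out ...]
7)]
block [([176.0, 232.0], 0.6)]
reamer [([163.0, 287.0], 0.76), ([156.0, 232.0], 0.72), ([381.0, 236.0], 0.23)]
poker [([190.0, 229.0], 0.63), ([292.0, 131.0], 0.55), ([381.0, 234.0], 0.26)]
marver [([277.0, 224.0], 0.61)]
{'clock': 1.0, 'qpos': array([-1.325,  0.521, -0.036,  1.6  ,  0.021,  1.021, -0.113]), 'qd': array([ 0.001, -0.001, -0.001, -0.   ,  0.   , -0.   ,  0.001]), 'joint_efforts': array([  0.001, -92.687,   1.978, -37.028,   0.018,   0.002,  -0.   ]), 'position': array([0.194, 0.594, 0.231]), 'tool_rot': array([-3.142, -0.   ,  2.826]), 'force': array([-1.04 , -0.691, -0.154]), 'moment': array([-0.01 ,  0.018,  0.018]), 'finger_force': 0.0, 'grip_width': 0.08531236544489472}
```

View pics/scene0.png

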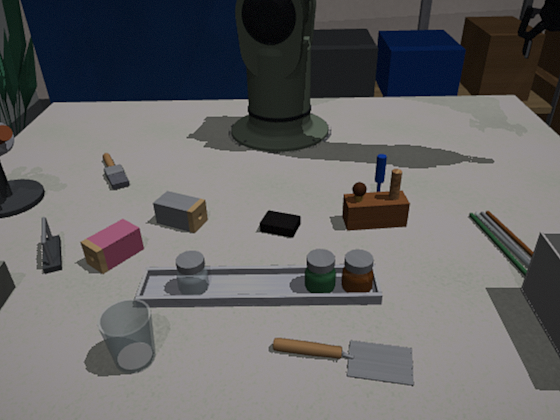

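View pics/top0.png

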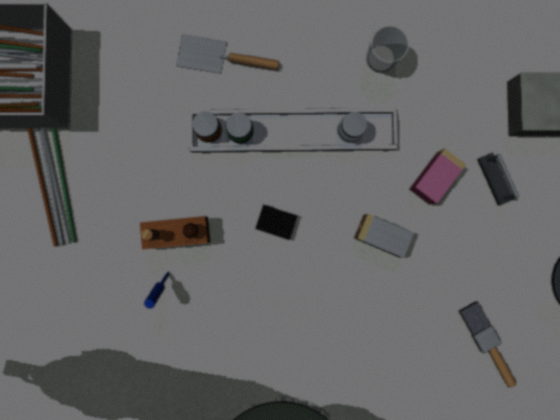

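Scene view: the grey tin is at scene (180,212) / top (386,235), with its lid at top (363,227). Its pink look-alike is at scene (112,245) / top (437,177), which I reject. The cork-handled reamer is at scene (396,185) / top (150,234). The blue look-alike is at scene (381,170) / top (156,290), rejected, and the poker at scene (359,190) is left alone. The gap in the rack lies between top (240,128) and (354,127). Next I fit the known shapes to the outlines in both views and make one close crop.

```bash
cat >> h.py <<'E'
from scipy.optimize import minimize
def hull(n,P):
    m=np.zeros((420*2,560*2),np.uint8); p=np.array([proj(n,x) for x in P])
    cv2.fillConvexPoly(m,cv2.convexHull(np.round((p*2+.5)*16).astype(np.int32)),1,shift=4); return m>0
def box(p,s): # p x,y,z(centre),yaw
    g=np.array(np.meshgrid(*[[-.5,.5]]*3)).reshape(3,-1).T*s; return g@R.from_euler('z',p[3]).as_matrix().T+p[:3]
def cyl(p,r,h): # p x,y,z(bottom)
    a=np.linspace(0,6.28,24); c=np.c_[r*np.cos(a),r*np.sin(a),0*a]; return np.r_[c,c+[0,0,h]]+p[:3]
def mask(label,n,px):
    c=[d for d in outline_of(label,n) if d['region'].sum()>20]
    d=min(c,key=lambda d:np.linalg.norm((np.array(d['rect'])[:2]+np.array(d['rect'])[2:])/2-px))
    return cv2.resize(d['region'].astype(np.uint8),(1120,840),interpolation=cv2.INTER_NEAREST)>0
def fit(model,masks,p0,step):
    def iou(p):
        e=0
        for n,m in masks.items():
            h=hull(n,model(p)); e+=1-(h&m).sum()/max(1,(h|m).sum())
        return e
    s=np.vstack([p0]+[np.array(p0)+np.eye(len(p0))[i]*step[i] for i in range(len(p0))])
    r=minimize(iou,p0,method='Nelder-Mead',options=dict(initial_simplex=s,xatol=1e-4,fatol=1e-4,maxiter=300))
    return r.x,r.fun
E
cat > m.py <<'E'
from h import *
np.set_printoptions(precision=4,suppress=True)
I={n:grab_frame(n) for n in('scene','top')}
def both(l,ps,pt): return {'scene':mask(l,'scene',ps),'top':mask(l,'top',pt)}
def go(l,ps,pt,model,z,yaw,step):
    try:
        x=onz('top',pt,z); M=both(l,ps,pt); p0=[*x[:2],z]+([yaw] if yaw is not None else [])
        r=fit(model,M,p0,step[:len(p0)]); print(l,r[0],round(r[1],3)); return r[0]
    except Exception as e: print(l,'fail',e)
s=[.01,.01,.01,.1]
go('tin',(180,212),(386,235),lambda p:box(p,[.092,.05,.05]),.025,np.radians(70),s)
go('marver',(280,223),(277,222),lambda p:box(p,[.05,.07,.022]),.011,-.3,s)
go('block',(376,210),(175,232),lambda p:box(p,[.05,.12,.055]),.0275,0.05,s)
go('rack',(258,285),(295,131),lambda p:box(p,[.08,.4,.02]),.01,0,s)
for k,a,b in(('jar_a',(192,272),(354,127)),('jar_b',(320,272),(240,128)),('jar_c',(357,272),(207,127))):
    go(k,a,b,lambda p:cyl(p,.026,.062),.006,None,s)
f=lambda p:np.r_[cyl(p,.01,.06)]
go('reamer',(396,185),(150,234),f,.055,None,s)
lt=[landmark_of('tin_hole','top'),landmark_of('tin_hole','scene')]
print('hole tri',tri((198,218),(363,227)),'foot',tri((164,207),(406,244)))
print('blue base',tri((381,190),(168,274)),'blue top',tri((381,156),(150,305)))
c=np.hstack([cv2.resize(I['scene'][140:250,140:250],(400,400)),cv2.resize(I['scene'][140:250,330:440],(400,400))])
cv2.imwrite('pics/crop1.png',c[...,::-1])
E
python3 m.py
```

```text
tin [ 0.4499 -0.1951  0.0248  1.1564] 0.056
marver [ 0.4757  0.0071  0.0093 -0.3243] 0.111
block [0.4564 0.1967 0.0263 0.0929] 0.314
rack [ 0.6551 -0.0266  0.0089  0.0103] 0.557
jar_a fail time passes only in moves, steps and waits
jar_b fail time passes only in moves, steps and waits
jar_c fail time passes only in moves, steps and waits
reamer fail time passes only in moves, steps and waits
hole tri (array([ 0.4656, -0.1576,  0.0195]), np.float64(0.002814181475215653)) foot (array([ 0.4327, -0.2351,  0.0261]), np.float64(0.008166015880125036))
blue base (array([0.3787, 0.2171, 0.0262]), np.float64(0.012364696980010985)) blue top (array([0.3278, 0.2289, 0.0821]), np.float64(0.004897788615711444))
```

View pics/crop1.png

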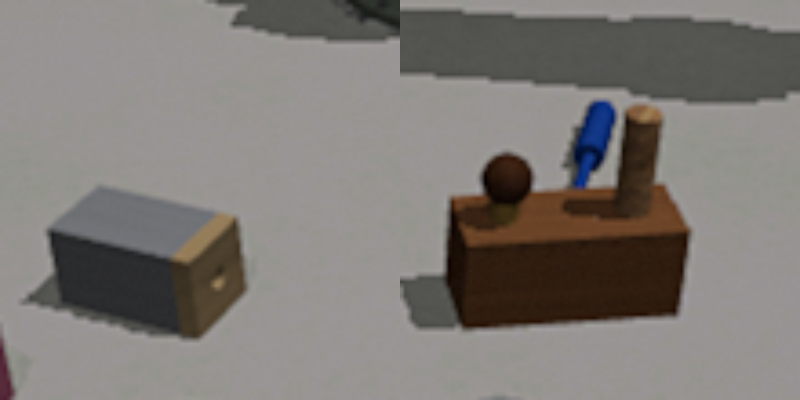

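The crop confirms the choice: the grey tin with its plywood lid and hole facing +y at scene (198,218), and the cork reamer in the block at scene (396,185). The blue look-alike lies on the bench behind the block. I now swing over to the tin.

```bash
A='x'
python3 -m inch '[[-0.049,-0.006,0,0,0,0.085,0],[-0.049,-0.006,0,0,0,0.085,0],[-0.049,-0.006,0,0,0,0.085,0],[-0.049,-0.006,0,0,0,0.085,0],[-0.049,-0.006,0,0,0,0.085,0]]' >/dev/null
python3 -m inch '[[-0.049,-0.006,0,0,0,0.085,0],[-0.049,-0.006,0,0,0,0.085,0],[-0.049,-0.006,0,0,0,0.085,0],[-0.049,-0.006,0,0,0,0.085,0],[-0.049,-0.006,0,0,0,0.085,0]]' >/dev/null
python3 -m inch '[[-0.049,-0.006,0,0,0,0.09,0],[-0.049,-0.006,0,0,0,0.09,0],[-0.049,-0.006,0,0,0,0.09,0],[-0.049,-0.006,0,0,0,0.09,0],[-0.049,-0.006,0,0,0,0.09,0]]'
cat > r.py <<'E'
from h import *
import sys
# remaining shift/turn in tool axes to a target TCP pose. mode: grasp point G, x-axis yaw psi, tilt th
def rem(G,psi,th,back=0.):
    Rt=(R.from_euler('xyz',[np.pi,0,psi])*R.from_euler('y',th))
    z=Rt.as_matrix()[:,2]; P=np.array(G)+z*(.019-back)
    s=telemetry.observe(); Rc=R.from_euler('xyz',s['tool_rot'])
    print('t',round(s['clock'],2),'pos',np.round(s['position'],4),'rot',np.round(s['tool_rot'],3),'F',np.round(s['force'],1),'w',round(s['grip_width'],4),'q',np.round(s['qpos'],2))
    d=P-s['position']
    print('world d',np.round(d,4),'cur axes',np.round(Rc.inv().apply(d),4),'target axes',np.round(Rt.inv().apply(d),4),'turn',np.round((Rc.inv()*Rt).as_rotvec(),4))
E
cat > m2.py <<'E'
exec(open('m.py').read().split("go('tin'")[0])
for k,a,b in(('jar_a',(192,272),(354,127)),('jar_b',(320,272),(240,128)),('jar_c',(357,272),(207,127))):
    go(k,a,b,lambda p:cyl(p,.026,.062),.006,None,s)
go('reamer',(396,185),(150,234),lambda p:cyl(p,.01,.06),.055,None,s)
for n in I:
    for l in ('reamer','poker','block','rack'):
        print(l,n,[(np.round(d['rect']).tolist(),round(d['score'],2)) for d in outline_of(l,n)])
from r import rem
rem((.456,-.181,.030),1.156,-.785,.1)
E
python3 m2.py
```

```text
clock: 3.5
position: [0.5462, -0.0017, 0.2314]
tool_rot: [3.141, -0.0, 1.522]
force: [0.0, -0.2, -0.6]
grip_width: 0.0857
finger_force: 0.0
jar_a fail time passes only in moves, steps and waits
jar_b fail time passes only in moves, steps and waits
jar_c fail time passes only in moves, steps and waits
reamer fail time passes only in moves, steps and waits
reamer scene [([389.0, 171.0, 402.0, 199.0], 0.64), ([377.0, 168.0, 391.0, 189.0], 0.53)]
poker scene [([349.0, 182.0, 366.0, 204.0], 0.79)]
block scene [([342.0, 190.0, 409.0, 233.0], 0.91)]
rack scene [([134.0, 266.0, 381.0, 308.0], 0.71)]
reamer top [([145.0, 280.0, 168.0, 336.0], 0.65), ([142.0, 229.0, 160.0, 239.0], 0.6)]
poker top []
block top [([140.0, 215.0, 210.0, 250.0], 0.85)]
rack top [([192.0, 106.0, 401.0, 156.0], 0.95)]
t 4.4 pos [0.5461 0.0002 0.2313] rot [3.142 0.    1.526] F [0.4 0.2 0.4] w 0.0853 q [-0.41  0.42  0.4   1.83 -0.2   0.93  0.04]
world d [-0.0671 -0.1288 -0.144 ] cur axes [-0.1317 -0.0612  0.144 ] target axes [-0.0007 -0.0095  0.2043] turn [ 0.1452 -0.7758  0.3505]
```

```bash
python3 -m inch '[[-0.04,-0.02,0.02,0,0,0.123,0],[-0.04,-0.015,0.02,0,0,0.123,0],[-0.043,-0.01,0.02,0,0,0.123,0],[0,0,0.02,0,-0.13,0,0],[0,0,0.02,0,-0.13,0,0]]' >/dev/null
python3 -m inch '[[0,0,0,0,-0.13,0,0],[0,0,0,0,-0.13,0,0],[0,0,0,0,-0.13,0,0],[0,0,0,0,-0.135,0,0],[0,0,0,0,0,0,0]]'
python3 - <<'E'
from r import *
rem((.456,-.181,.030),1.156,-.785,.06)
I={n:grab_frame(n) for n in('scene','top')}
import traceback
s=[.01]*3
for l,ps,pt,m,z in(('reamer',(396,185),(150,234),lambda p:cyl(p,.01,.06),.055),('jar_a',(192,272),(354,127),lambda p:cyl(p,.026,.062),.006)):
  try:
    M={'scene':mask(l,'scene',ps),'top':mask(l,'top',pt)}
    print(l,fit(m,M,[*onz('top',pt,z)[:2],z],s))
  except Exception: traceback.print_exc()
E
```

```text
clock: 5.4
position: [0.4805, -0.1138, 0.1288]
tool_rot: [-3.137, 0.793, 1.166]
force: [-0.0, 0.4, 0.4]
grip_width: 0.0857
finger_force: 0.0
t 5.4 pos [ 0.4805 -0.1138  0.1288] rot [-3.137  0.793  1.166] F [-0.   0.4  0.4] w 0.0857 q [-0.78  0.93  0.79  1.87  0.08  0.96 -0.56]
world d [-0.0128 -0.0407 -0.0698] cur axes [0.0199 0.0045 0.0792] target axes [0.0193 0.0046 0.0794] turn [0.0031 0.0083 0.0074]Traceback (most recent call last):
  File "<stdin>", line 9, in <module>
  File "h.py", line 35, in fit
    r=minimize(iou,p0,method='Nelder-Mead',options=dict(initial_simplex=s,xatol=1e-4,fatol=1e-4,maxiter=300))
    res = _minimize_neldermead(fun, x0, args, callback, bounds=bounds,
                               **options)
    fxcc = func(xcc)
    fx = function(np.copy(x), *(wrapper_args + args))
  File "h.py", line 32, in iou
    h=hull(n,model(p)); e+=1-(h&m).sum()/max(1,(h|m).sum())
  File "h.py", line 18, in hull
    m=np.zeros((420*2,560*2),np.uint8); p=np.array([proj(n,x) for x in P])
                                                    ~~~~^^^^^
  File "h.py", line 15, in proj

[... 537 characters left out ...]
0,method='Nelder-Mead',options=dict(initial_simplex=s,xatol=1e-4,fatol=1e-4,maxiter=300))
  File "h.py", line 32, in iou
    h=hull(n,model(p)); e+=1-(h&m).sum()/max(1,(h|m).sum())
  File "h.py", line 18, in hull
    m=np.zeros((420*2,560*2),np.uint8); p=np.array([proj(n,x) for x in P])
                                                    ~~~~^^^^^
  File "h.py", line 15, in proj
    f,cx,cy,T=cal(n); c=T[:3,:3].T@(np.array(X)-T[:3,3]); return np.array([f*c[0]/c[2]+cx,f*c[1]/c[2]+cy])
              ~~~^^^
  File "h.py", line 5, in cal
    c=calibration(n); f=210/np.tan(np.radians(c['fovy'])/2); return f,c['cx'],c['cy'],np.array(c['pose'])
ValueError: time passes only in moves, steps and waits
```

```bash
sed -i 's/^def cal(n):/import functools\n@functools.cache\ndef cal(n):/' h.py
python3 -m inch '[[0.019,0.005,0.02,0.003,0.008,0.007,0],[0,0,0.03,0,0,0,0],[0,0,0.03,0,0,0,0],[0,0,0.03,0,0,0,0],[0,0,0.03,0,0,0,0]]'
python3 - <<'E'
from r import *
rem((.456,-.181,.030),1.156,-.785,0)
E
python3 m2.py | grep -v '('
```

```text
clock: 6.2
position: [0.4498, -0.197, 0.0182]
tool_rot: [3.136, 0.774, 1.144]
force: [0.9, -0.1, -0.6]
grip_width: 0.0853
finger_force: 0.0
t 6.2 pos [ 0.4498 -0.197   0.0182] rot [3.136 0.774 1.144] F [ 0.9 -0.1 -0.6] w 0.0853 q [-0.62  1.09  0.72  1.97  0.06  0.65 -0.57]
world d [ 0.0008  0.0037 -0.0016] cur axes [ 0.0038 -0.0008 -0.0014] target axes [ 0.0037 -0.0008 -0.0015] turn [-0.0025 -0.0106 -0.0084]
jar_a [ 0.6544 -0.1378  0.002 ] 0.286
jar_b [0.6517 0.0754 0.0027] 0.251
jar_c [0.6543 0.1377 0.0013] 0.305
reamer [0.4578 0.2306 0.0575] 1.098
poker top []
block top []
t 7.1 pos [ 0.45   -0.196   0.0183] rot [3.138 0.777 1.147] F [-0.1  0.2  0. ] w 0.0851 q [-0.62  1.09  0.72  1.97  0.06  0.65 -0.57]
world d [0.0291 0.0674 0.069 ] cur axes [ 0.004  -0.0008 -0.1006] target axes [ 0.0032 -0.0006 -0.1007] turn [-0.0024 -0.0079 -0.0064]
```

```bash
python3 -m inch '[[0.003,0,0,0,-0.008,-0.007,0.3],[0,0,0,0,0,0,0.6],[0,0,0,0,0,0,1],[0,0,0,0,0,0,1],[0,0,0,0,0,0,1]]' 60 >/dev/null
python3 -m inch '[[0,0,0,0,0,0,1],[0,0,0,0,0,0,1],[0,0,0,0,0,0,1],[0,0,0,0,0,0,1],[0,0,0,0,0,0,1]]' 60
python3 - <<'E'
from r import *
rem((.456,-.181,.030),1.156,-.785,0)
I=grab_frame('scene'); print(I.shape)
S=grab_frame('scene');T=grab_frame('top')
# rack corner measurement on edges: crops
c=np.hstack([cv2.resize(S[240:315,120:270],(800,400))]);d=cv2.resize(T[95:165,180:410],(800,244))
cv2.imwrite('pics/c2.png',np.vstack([cv2.resize(S[180:320,120:400],(800,400))[:350],d])[...,::-1])
E
```

```text
clock: 8.1
position: [0.4509, -0.1941, 0.0162]
tool_rot: [-3.139, 0.785, 1.157]
force: [0.1, -0.4, -1.7]
grip_width: 0.0493
finger_force: 56.3
t 8.1 pos [ 0.4509 -0.1941  0.0162] rot [-3.139  0.785  1.157] F [ 0.1 -0.4 -1.7] w 0.0493 q [-0.63  1.1   0.72  1.96  0.06  0.66 -0.57]
world d [-0.0003  0.0008  0.0003] cur axes [ 0.0002 -0.0006 -0.0007] target axes [ 0.0002 -0.0006 -0.0007] turn [-0.0025  0.      0.0006]
(420, 560, 3)
```

View pics/c2.png

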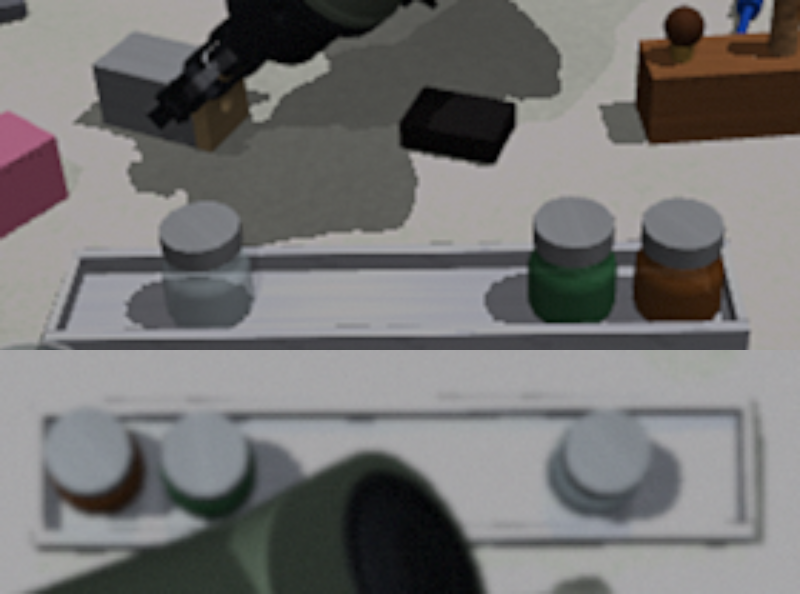

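The tin is gripped (opening 49 mm). The crop shows the rack's rim corners at about top (191,110), (398,110), (191,151) and (398.5,150), and the gap between jars is free. I lift the tin and work out the rack pose from those corners.

```bash
python3 -m inch '[[-0.02,0,-0.02,0,0,0,1],[-0.035,0,-0.035,0,0,0,1],[-0.035,0,-0.035,0,0,0,1],[-0.03,0,-0.03,0,0.1,0,1],[0,0,0,0,0.15,0,1]]'
python3 - <<'E'
from r import *
c=[onz('top',p,.02) for p in((190.9,110.2),(397.7,110.2),(190.9,151.2),(398.5,149.8))]
print(np.round(c,4),np.mean(c,0))
# scene: outer near rim corners & far rim corners (crop scale 2.857, origin 120,180)
s=[onz('scene',(120+a/2.857,180+b/2.857),.02) for a,b in((78,252),(728,238),(44,342),(748,326))]
print(np.round(s,4),np.mean(s,0))
M=mask('jar_a','top',(354,127))
rem((.6545,-.030,.18),1.571,.785,0)
E
```

```text
clock: 8.75
position: [0.4531, -0.1934, 0.1859]
tool_rot: [3.14, 0.538, 1.157]
force: [-0.0, -1.2, -5.6]
grip_width: 0.0496
finger_force: 57.0
[[ 0.6916  0.1709  0.02  ]
 [ 0.6917 -0.229   0.02  ]
 [ 0.6119  0.1704  0.02  ]
 [ 0.6144 -0.2293  0.02  ]] [ 0.65237471 -0.02925648  0.02      ]
[[ 0.6211 -0.2216  0.02  ]
 [ 0.6136  0.1754  0.02  ]
 [ 0.6994 -0.2222  0.02  ]
 [ 0.6909  0.175   0.02  ]] [ 0.65625248 -0.02333432  0.02      ]
t 8.8 pos [ 0.4514 -0.1968  0.1872] rot [3.136 0.525 1.147] F [ -1.1 -11.1   5.5] w 0.0493 q [-0.59  0.63  0.81  1.99  0.08  0.84 -0.33]
world d [ 0.2031  0.1803 -0.0207] cur axes [ 0.2248  0.1116 -0.1057] target axes [0.1129 0.2032 0.142 ] turn [ 0.0641  1.2905 -0.448 ]
```

```bash
python3 -m inch '[[0,0,-0.02,0.0064,0.129,-0.0448,1],[0,0,0,0.0064,0.129,-0.0448,1],[0,0,0,0.0064,0.129,-0.0448,1],[0,0,0,0.0064,0.129,-0.0448,1],[0,0,0,0.0064,0.129,-0.0448,1]]'>/dev/null
python3 -m inch '[[0,0,0,0.0064,0.129,-0.0448,1],[0,0,0,0.0064,0.129,-0.0448,1],[0,0,0,0.0064,0.129,-0.0448,1],[0,0,0,0.0064,0.129,-0.0448,1],[0,0,0,0.0064,0.129,-0.0448,1]]'>/dev/null
python3 -m inch '[[0,0,0,0,0,0,1],[0,0,0,0,0,0,1]]'
python3 - <<'E'
from r import *
rem((.654,-.034,.187),1.58,.785,0)
E
```

```text
clock: 10.0
position: [0.4548, -0.1852, 0.199]
tool_rot: [-3.113, -0.758, 1.55]
force: [-0.2, 1.3, -2.2]
grip_width: 0.0494
finger_force: 57.3
t 10.0 pos [ 0.4548 -0.1852  0.199 ] rot [-3.113 -0.758  1.55 ] F [-0.2  1.3 -2.2] w 0.0494 q [ 0.49  0.67  0.21  1.73 -0.69  1.39  1.04]
world d [ 0.1991  0.1646 -0.0254] cur axes [0.105  0.1994 0.1288] target axes [0.0972 0.2006 0.133 ] turn [-0.0075  0.0268 -0.0215]
```

```bash
python3 -m inch '[[0.017,0.033,0.0215,-0.007,0.027,-0.021,1],[0.0165,0.0333,0.022,0,0,0,1],[0.0165,0.0333,0.022,0,0,0,1],[0.0165,0.0333,0.022,0,0,0,1],[0.0165,0.0333,0.022,0,0,0,1]]'>/dev/null
python3 -m inch '[[0.0165,0.0333,0.022,0,0,0,1],[0,0,0,0,0,0,1],[0,0,0,0,0,0,1]]'
python3 - <<'E'
from r import *
rem((.654,-.034,.067),1.58,.785,0)
for n in('scene','top'):cv2.imwrite(f'pics/{n}3.png',grab_frame(n)[...,::-1])
E
```

```text
clock: 10.8
position: [0.6533, -0.0173, 0.1768]
tool_rot: [3.139, -0.784, 1.587]
force: [-1.3, -1.0, -3.6]
grip_width: 0.0493
finger_force: 57.3
t 10.8 pos [ 0.6533 -0.0173  0.1768] rot [ 3.139 -0.784  1.587] F [-1.3 -1.  -3.6] w 0.0493 q [ 0.21  0.81  0.11  1.49 -0.86  1.29  0.76]
world d [ 0.0006 -0.0033 -0.1233] cur axes [-0.0894  0.0003  0.0849] target axes [-0.0895  0.0006  0.0849] turn [-0.0021  0.0005  0.0049]
```

View pics/scene3.png

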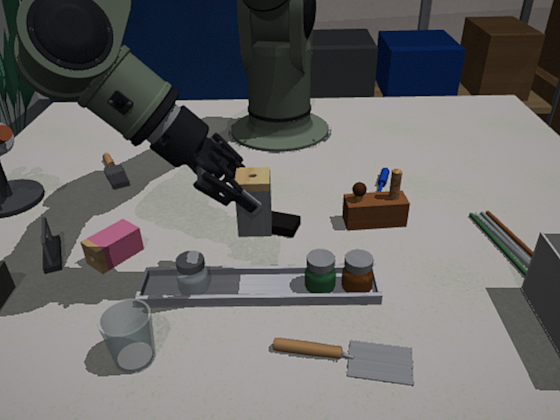

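The tin is upright, lid up, at scene (254,203), over the empty gap. I lower it in part and measure the hole.

```bash
python3 -m inch '[[-0.016,0,0.012,0,0,0.005,1],[-0.0141,0,0.0141,0,0,0,1],[-0.0141,0,0.0141,0,0,0,1],[-0.0141,0,0.0141,0,0,0,1],[0,0,0,0,0,0,1]]'
python3 - <<'E'
from r import *
rem((.654,-.034,.067),1.58,.785,0)
p={}
for n in('scene','top'):
    grab_frame(n)
    for l in('tin_hole','tin_foot','tin'): p[n,l]=[(np.round(d['xy'],1).tolist(),round(d['score'],2)) for d in landmark_of(l,n)]; print(n,l,p[n,l])
    print('pred hole',proj(n,(.654,-.029,.141)),'foot',proj(n,(.654,-.029,.05)))
E
```

```text
clock: 11.4
position: [0.6516, -0.022, 0.0931]
tool_rot: [-3.132, -0.788, 1.572]
force: [0.2, -0.2, -2.3]
grip_width: 0.0493
finger_force: 57.5
t 11.4 pos [ 0.6516 -0.022   0.0931] rot [-3.132 -0.788  1.572] F [ 0.2 -0.2 -2.3] w 0.0493 q [ 0.23  0.93  0.09  1.5  -0.89  1.21  0.85]
world d [ 0.0022  0.0015 -0.0395] cur axes [-0.027   0.0025  0.0289] target axes [-0.0269  0.0023  0.029 ] turn [-0.0032 -0.0026 -0.0059]
scene tin_hole [([251.3, 219.2], 0.82), ([90.6, 257.5], 0.69)]
scene tin_foot [([256.3, 263.7], 0.72), ([132.0, 235.1], 0.68)]
scene tin [([116.1, 243.9], 0.97), ([253.9, 247.2], 0.73)]
pred hole [252.53343415 220.59848768] foot [255.45544139 266.08221333]
top tin_hole [([298.5, 118.0], 0.61)]
top tin_foot [([423.3, 196.3], 0.98), ([297.3, 125.5], 0.86)]
top tin [([433.5, 174.8], 0.89), ([296.1, 122.9], 0.87)]
pred hole [297.933034   115.38032637] foot [295.356655   126.29921058]
```

```bash
python3 -m inch '[[-0.0071,0.002,0.0071,0,0,-0.005,1],[-0.0071,0,0.0071,0,0,0,1],[-0.0071,0,0.0071,0,0,0,1],[-0.0014,0,0.0014,0,0,0,1],[0,0,0,0,0,0,1]]'
python3 -m inch '[[-0.0014,0,0.0014,0,0,0,1],[-0.0014,0,0.0014,0,0,0,1],[0,0,0,0,0,0,1]]'
python3 -m inch '[[-0.0014,0,0.0014,0,0,0,1],[0,0,0,0,0,0,1]]'
python3 - <<'E'
from r import *
rem((.654,-.034,.067),1.58,.785,0)
E
```

```text
clock: 12.3
position: [0.655, -0.0222, 0.064]
tool_rot: [3.14, -0.787, 1.583]
force: [0.2, 0.5, -2.9]
grip_width: 0.049
finger_force: 57.5
clock: 12.6
position: [0.6552, -0.0223, 0.0607]
tool_rot: [3.139, -0.786, 1.584]
force: [-0.2, -1.1, -2.8]
grip_width: 0.049
finger_force: 57.5
clock: 12.8
position: [0.6552, -0.0222, 0.0587]
tool_rot: [3.139, -0.787, 1.584]
force: [-0.1, 0.4, -2.7]
grip_width: 0.0496
finger_force: 57.5
t 12.8 pos [ 0.6552 -0.0222  0.0587] rot [ 3.139 -0.787  1.584] F [-0.1  0.4 -2.7] w 0.0496 q [ 0.24  0.98  0.08  1.49 -0.9   1.17  0.89]
world d [-0.0013  0.0017 -0.0051] cur axes [-0.0025 -0.0013  0.0048] target axes [-0.0025 -0.0013  0.0048] turn [-0.0001 -0.0015  0.0026]
```

```bash
for i in 1; do python3 -m inch '[[-0.0014,0,0.0014,0,0,0,1],[0,0,0,0,0,0,1]]' | egrep 'pos|^force'
python3 -m inch '[[-0.0014,0,0.0014,0,0,0,1],[0,0,0,0,0,0,1]]'| egrep 'pos|^force'
python3 -m inch '[[-0.0007,0,0.0007,0,0,0,1],[0,0,0,0,0,0,1]]'| egrep 'pos|^force'; done
```

```text
position: [0.6552, -0.0222, 0.0566]
force: [-0.6, -1.0, -1.8]
position: [0.6552, -0.0222, 0.0546]
force: [-0.5, -0.1, -2.8]
position: [0.6553, -0.0222, 0.0545]
force: [-1.8, 0.5, 4.5]
```

```bash
python3 -m inch '[[0,0,0,0,0,0,0.8],[0,0,0,0,0,0,0.5],[0,0,0,0,0,0,0.2],[0,0,0,0,0,0,0.1],[0,0,0,0,0,0,0.1]]'
python3 -m inch '[[0,0,-0.02,0,0,0,0.1],[0,0,-0.04,0,0,0,0.1],[0,0,-0.045,0,0,0,0.1],[0,0,-0.045,0,0,0,0.1],[0,0,-0.02,0,-0.1,0,0.1]]'
python3 - <<'E'
from r import *
rem((.457,.2306,.25),1.571+.09,0,0)
for n in('scene','top'):
    I=grab_frame(n);cv2.imwrite(f'pics/{n}4.png',I[...,::-1])
    for l in('tin_hole','tin_foot','tin'): print(n,l,[(np.round(d['xy'],1).tolist(),round(d['score'],2)) for d in landmark_of(l,n)])
    print('pred hole',proj(n,(.6553,-.029,.098)))
E
```

```text
clock: 13.9
position: [0.6553, -0.0222, 0.0539]
tool_rot: [3.139, -0.787, 1.584]
force: [-0.1, 0.7, -0.1]
grip_width: 0.0769
finger_force: 0.0
clock: 14.4
position: [0.6555, -0.1487, 0.1744]
tool_rot: [3.141, -0.684, 1.576]
force: [0.3, -0.4, -0.7]
grip_width: 0.0768
finger_force: 0.0
t 14.4 pos [ 0.6555 -0.1487  0.1744] rot [ 3.141 -0.684  1.576] F [ 0.3 -0.4 -0.7] w 0.0768 q [ 0.31  0.86  0.19  1.33 -0.76  1.39  0.78]
world d [-0.1985  0.3793  0.0566] cur axes [ 0.3306 -0.1967  0.1961] target axes [ 0.3956 -0.1636 -0.0566] turn [ 0.03   -0.6831 -0.0819]
scene tin_hole [([253.2, 244.2], 0.88), ([92.3, 258.8], 0.81)]
scene tin_foot [([132.4, 236.9], 0.97), ([257.1, 286.9], 0.86)]
scene tin [([258.2, 265.4], 0.84), ([114.4, 242.1], 0.64), ([260.5, 289.1], 0.49)]
pred hole [253.91636872 243.32252366]
top tin_hole [([450.1, 155.3], 0.83), ([298.7, 120.5], 0.68)]
top tin_foot [([296.0, 129.6], 0.86), ([210.8, 130.2], 0.67), ([421.8, 194.5], 0.57)]
top tin [([295.4, 121.9], 0.94), ([434.7, 177.9], 0.75)]
pred hole [296.64983416 120.08181961]
```

View pics/scene4.png

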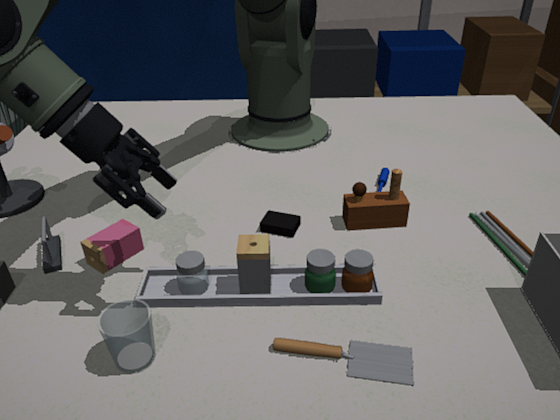

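The tin stands in the rack, lid up at scene (253,244), and the jars are unmoved. I straighten the tool and measure the reamer and the hole closely.

```bash
python3 -m inch '[[0,0,-0.02,0,-0.137,0,0.3],[0.02,-0.02,-0.02,0,-0.137,0,0.4],[0.03,-0.025,-0.02,0,-0.137,0,0.4],[0.035,-0.03,-0.01,0,-0.137,0,0.5],[0.035,-0.03,-0.01,0,-0.135,0,0.5]]'
python3 - <<'E'
from r import *
rem((.457,.2306,.25),1.571+.09,0,0)
I={n:grab_frame(n) for n in('scene','top')}
P={}
for n,px in(('scene',(396,195)),('top',(156,232))):
    for l in('reamer','tin_hole'):
        L=landmark_of(l,n); t=px if l=='reamer' else ((253,244) if n=='scene' else (297.5,120))
        d=min(L,key=lambda d:np.hypot(*(np.array(d['xy'])-t))); P[l,n]=d['xy']; print(l,n,np.round(d['xy'],1))
for l in('reamer','tin_hole'): print(l,tri(P[l,'scene'],P[l,'top']))
def c(n,x,y,s,w=400): return cv2.resize(I[n][y:y+s,x:x+s],(w,w*1),interpolation=cv2.INTER_CUBIC)
o=np.vstack([np.hstack([cv2.resize(c('scene',366,160,50),(300,300)),cv2.resize(c('top',130,208,50),(300,300))]),np.hstack([cv2.resize(c('scene',228,225,50),(300,300)),cv2.resize(c('top',272,95,50),(300,300))])])
cv2.imwrite('pics/c5.png',o[...,::-1])
M={'scene':mask('reamer','scene',(396,185)),'top':mask('reamer','top',(151,234))}
print({k:(np.argwhere(v)[:,::-1].min(0)/2,np.argwhere(v)[:,::-1].max(0)/2) for k,v in M.items()})
print(fit(lambda p:cyl(p,.01,.06),M,[.455,.231,.055],[.006]*3))
M={'scene':mask('tin','scene',(254,263)),'top':mask('tin','top',(297,122))}
print('tin',fit(lambda p:box(p,[.05,.05,.092]),M,[.655,-.029,.052,0.01],[.006]*3+[.05]))
M={'scene':mask('block','scene',(376,210)),'top':mask('block','top',(175,232))}
print('block',fit(lambda p:box(p,[.05,.12,.055]),M,[.456,.197,.0275,0.05],[.006]*3+[.05]))
E
```

```text
clock: 15.3
position: [0.5653, -0.0806, 0.2741]
tool_rot: [-3.138, -0.068, 1.581]
force: [0.1, 0.6, 0.7]
grip_width: 0.0426
finger_force: 0.0
t 15.3 pos [ 0.5653 -0.0806  0.2741] rot [-3.138 -0.068  1.581] F [0.1 0.6 0.7] w 0.0426 q [-0.25  0.43  0.46  1.7  -0.29  1.08  0.32]
world d [-0.1083  0.3112 -0.0431] cur axes [ 0.3087 -0.1048  0.0645] target axes [ 0.3197 -0.0798  0.0431] turn [-0.0009 -0.0678 -0.0796]
reamer scene [391. 196.]
tin_hole scene [253.5 242.7]
reamer top [156.3 235.1]
tin_hole top [296.  120.5]
reamer (array([0.45144203, 0.22776586, 0.05661512]), np.float64(0.0014126319090763174))
tin_hole (array([ 0.65447461, -0.0287421 ,  0.0986015 ]), np.float64(0.0018675568062462035))
{'scene': (array([390., 169.]), array([401.5, 198.5])), 'top': (array([141., 229.]), array([159.5, 240.5]))}
(array([0.45263828, 0.23206625, 0.05263589]), np.float64(0.32022652022265086))
tin (array([ 0.65457779, -0.03246785,  0.05453356,  0.03831733]), np.float64(0.14573217104498593))
block (array([0.45647492, 0.19688669, 0.0269006 , 0.0918624 ]), np.float64(0.29266743139852236))
```

View pics/c5.png

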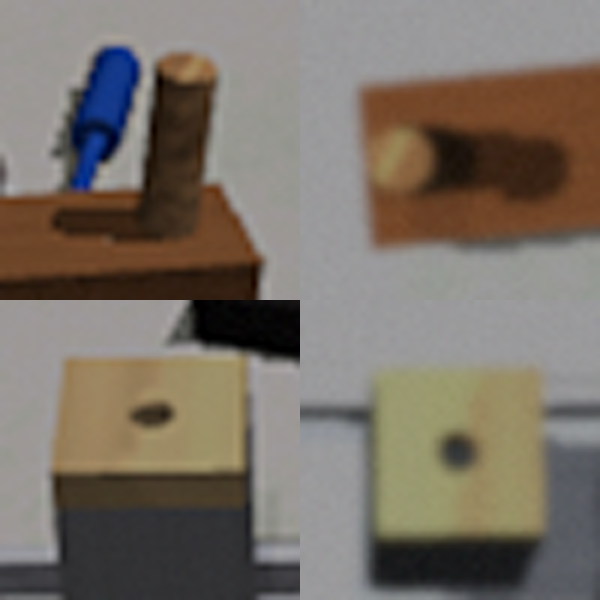

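Run:
```python
from r import *
print('rtop',tri((396.6,171.2),(147.1,234.2)),'hole',tri((252.9,243.6),(297.9,119.9)))
print('base scene on z=.055',onz('scene',(393.8,197.3),.057))
for n in('scene','top'):
    for z in(.055,.115): print(n,z,proj(n,(.452,.231,z)))
rem((.452,.231,.20),1.571+.09,0,0)
```

```text
rtop (array([0.45320846, 0.23181739, 0.11305875]), np.float64(0.002142848515406722)) hole (array([ 0.65566214, -0.03092767,  0.09775197]), np.float64(0.0006298015310220627))
base scene on z=.055 [0.45686924 0.23294192 0.057     ]
scene 0.055 [392.24804093 196.87243168]
scene 0.115 [395.58871585 170.09120751]
top 0.055 [154.33358792 234.75755975]
top 0.115 [146.66870952 234.83304688]
t 15.9 pos [ 0.5661 -0.0826  0.2726] rot [-3.135 -0.071  1.579] F [-0.5  0.1  0.6] w 0.0428 q [-0.24  0.44  0.46  1.7  -0.29  1.08  0.33]
world d [-0.1141  0.3136 -0.0916] cur axes [ 0.3073 -0.1108  0.1143] target axes [ 0.3226 -0.0853  0.0916] turn [-0.0035 -0.0708 -0.0818]
```

```bash
python3 -m inch '[[0,0,0,0,-0.071,0,0.5],[0.0393,-0.0141,0,0,0,0,0.5],[0.0393,-0.0141,0,0,0,0,0.5],[0.0393,-0.0141,0,0,0,0,0.5],[0.0393,-0.0141,0,0,0,0,0.5]]'>/dev/null
python3 -m inch '[[0.0393,-0.0141,0,0,0,0,0.5],[0.0393,-0.0141,0.02,0,0,0,0.5],[0.0393,-0.0141,0.03,0,0,0,0.5],[0.0393,-0.0141,0.02,0,0,0,0.5],[0,0,0,0,0,0,0.5]]'
python3 - <<'E'
from r import *
rem((.4535,.232,.092),1.571,0,0)
E
```

```text
clock: 16.9
position: [0.4471, 0.2347, 0.2018]
tool_rot: [-3.132, 0.001, 1.587]
force: [0.4, -1.6, -0.3]
grip_width: 0.0429
finger_force: 0.0
t 16.9 pos [0.4471 0.2347 0.2018] rot [-3.132e+00  1.000e-03  1.587e+00] F [ 0.4 -1.6 -0.3] w 0.0429 q [-0.88  0.4   0.37  1.95 -0.2   0.84 -0.39]
world d [ 0.0064 -0.0027 -0.1288] cur axes [-0.0026  0.0076  0.1287] target axes [-0.0027  0.0064  0.1288] turn [-0.0096  0.0013  0.016 ]
```

```bash
python3 -m inch '[[-0.0027,0.0065,0.01,-0.009,0.001,0.016,0.5],[0,0,0.03,0,0,0,0.5],[0,0,0,0,0,0,0.5],[0,0,0,0,0,0,0.5]]'
python3 - <<'E'
from r import *
rem((.4535,.232,.092),1.571,0,0)
S=grab_frame('scene');T=grab_frame('top')
o=np.hstack([cv2.resize(S[110:240,330:460],(400,400),interpolation=cv2.INTER_CUBIC),cv2.resize(T[170:300,90:220],(400,400),interpolation=cv2.INTER_CUBIC)])
cv2.imwrite('pics/c6.png',o[...,::-1])
E
```

```text
clock: 17.3
position: [0.4574, 0.2266, 0.1646]
tool_rot: [3.138, 0.0, 1.563]
force: [0.5, 0.2, 0.5]
grip_width: 0.0427
finger_force: 0.0
t 17.3 pos [0.4574 0.2266 0.1646] rot [3.138 0.    1.563] F [0.5 0.2 0.5] w 0.0427 q [-0.85  0.46  0.36  1.98 -0.23  0.74 -0.36]
world d [-0.0039  0.0054 -0.0916] cur axes [ 0.0054 -0.0042  0.0916] target axes [ 0.0054 -0.0039  0.0916] turn [ 0.0031  0.0002 -0.0084]
```

View pics/c6.png

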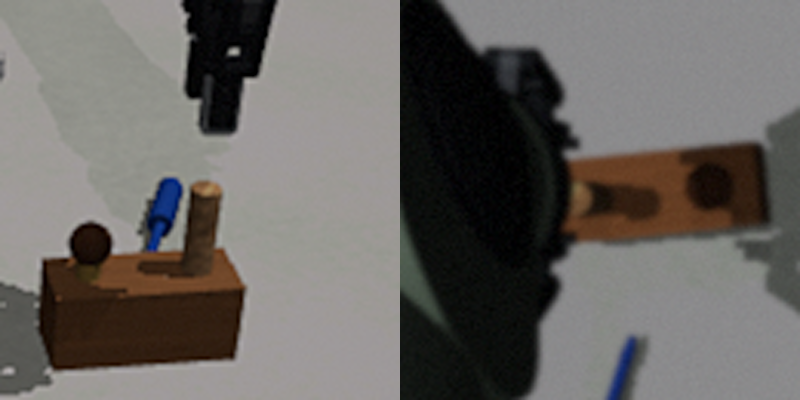

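The fingers are above the cork handle and clear of the poker and the blue tool. I correct the offset and descend.

```bash
python3 -m inch '[[0.0054,-0.0039,0.0,0.003,0,-0.008,0.5],[0,0,0.03,0,0,0,0.5],[0,0,0.03,0,0,0,0.5],[0,0,0.03,0,0,0,0.5],[0,0,0,0,0,0,0.5]]'
python3 -m inch '[[0,0,0,0,0,0,0.5],[0,0,0,0,0,0,0.5]]'
python3 - <<'E'
from r import *
rem((.4535,.232,.092),1.571,0,0)
E
```

```text
clock: 17.9
position: [0.4514, 0.233, 0.0723]
tool_rot: [-3.138, 0.001, 1.574]
force: [-0.8, -0.9, 1.0]
grip_width: 0.0428
finger_force: 0.0
clock: 18.1
position: [0.4535, 0.2339, 0.076]
tool_rot: [3.14, -0.002, 1.573]
force: [0.3, -0.6, 0.7]
grip_width: 0.0429
finger_force: 0.0
t 18.1 pos [0.4535 0.2339 0.076 ] rot [ 3.140e+00 -2.000e-03  1.573e+00] F [ 0.3 -0.6  0.7] w 0.0429 q [-0.8   0.6   0.28  2.03 -0.31  0.54 -0.3 ]
world d [-0.     -0.0019 -0.003 ] cur axes [-0.0019 -0.      0.003 ] target axes [-0.0019 -0.      0.003 ] turn [ 0.0019 -0.0018  0.0022]
```

```bash
python3 -m inch '[[-0.001,0,0.002,0,0,0,0.7],[0,0,0,0,0,0,0.85],[0,0,0,0,0,0,1],[0,0,0,0,0,0,1],[0,0,0,0,0,0,1]]' 40
python3 -m inch '[[0,0,0,0,0,0,1],[0,0,0,0,0,0,1]]'
```

```text
clock: 18.6
position: [0.4533, 0.2326, 0.0732]
tool_rot: [3.14, -0.001, 1.573]
force: [-0.7, 0.6, 9.3]
grip_width: 0.0191
finger_force: 38.7
clock: 18.8
position: [0.4533, 0.2326, 0.0732]
tool_rot: [3.14, -0.002, 1.573]
force: [-1.0, -1.6, 9.3]
grip_width: 0.0191
finger_force: 38.7
```

```bash
python3 -m inch '[[0,0,-0.01,0,0,0,1],[0,0,-0.025,0,0,0,1],[0,0,-0.03,0,0,0,1],[0,0,-0.035,0,0,0,1],[0,0,-0.04,0,0,0,1]]'
python3 -m inch '[[0,0,-0.03,0,0,0,1],[0,0,0,0,0,0,1],[0,0,0,0,0,0,1]]'
python3 - <<'E'
from r import *
rem((.6555,-.030,.26),1.571,0,0)
E
```

```text
clock: 19.3
position: [0.4523, 0.2318, 0.2141]
tool_rot: [-3.141, -0.0, 1.573]
force: [-0.4, 1.2, -0.5]
grip_width: 0.0187
finger_force: 39.1
clock: 19.6
position: [0.4527, 0.2324, 0.2432]
tool_rot: [3.14, -0.002, 1.573]
force: [0.3, 0.2, -1.2]
grip_width: 0.0188
finger_force: 39.1
t 19.6 pos [0.4527 0.2324 0.2432] rot [ 3.140e+00 -2.000e-03  1.573e+00] F [ 0.3  0.2 -1.2] w 0.0188 q [-0.91  0.34  0.41  1.91 -0.17  0.92 -0.42]
world d [ 0.2028 -0.2624 -0.0022] cur axes [-0.2629  0.2021  0.0019] target axes [-0.2624  0.2027  0.0022] turn [ 0.0013 -0.0018  0.0023]
```

```bash
python3 -m inch '[[-0.0328,0.0253,0,0.001,-0.002,0.002,1],[-0.0328,0.0253,0,0,0,0,1],[-0.0328,0.0253,0,0,0,0,1],[-0.0328,0.0253,0,0,0,0,1],[-0.0328,0.0253,0,0,0,0,1]]' >/dev/null
python3 -m inch '[[-0.0328,0.0253,0,0,0,0,1],[-0.0328,0.0253,0,0,0,0,1],[-0.0328,0.0253,0.01,0,0,0,1],[0,0,0.012,0,0,0,1],[0,0,0,0,0,0,1]]'
python3 -m inch '[[0,0,0,0,0,0,1],[0,0,0,0,0,0,1]]'
python3 - <<'E'
from r import *
rem((.6555,-.030,.098+.018+.019),1.571,0,0)
S=grab_frame('scene');T=grab_frame('top')
o=np.hstack([cv2.resize(S[150:270,194:314],(400,400),interpolation=cv2.INTER_CUBIC),cv2.resize(T[60:180,237:357],(400,400),interpolation=cv2.INTER_CUBIC)])
cv2.imwrite('pics/c7.png',o[...,::-1])
p=telemetry.observe()['position']
for z in(-.018,-.068): print(proj('scene',p+[0,0,z]))
E
```

```text
clock: 20.6
position: [0.654, -0.0309, 0.2175]
tool_rot: [-3.136, 0.002, 1.569]
force: [-0.7, 0.6, -0.8]
grip_width: 0.0191
finger_force: 39.4
clock: 20.8
position: [0.6551, -0.0289, 0.2209]
tool_rot: [-3.141, 0.001, 1.572]
force: [-1.0, -0.1, -0.5]
grip_width: 0.0191
finger_force: 39.4
t 20.8 pos [ 0.6551 -0.0289  0.2209] rot [-3.141e+00  1.000e-03  1.572e+00] F [-1.  -0.1 -0.5] w 0.0191 q [-0.31  0.62  0.43  1.54 -0.28  1.04  0.18]
world d [ 0.0004 -0.0011 -0.1049] cur axes [-0.001   0.0004  0.1049] target axes [-0.0011  0.0004  0.1049] turn [-0.0006  0.001   0.0015]
[250.1557482  186.32488576]
[251.97537414 214.54710743]
```

View pics/c7.png

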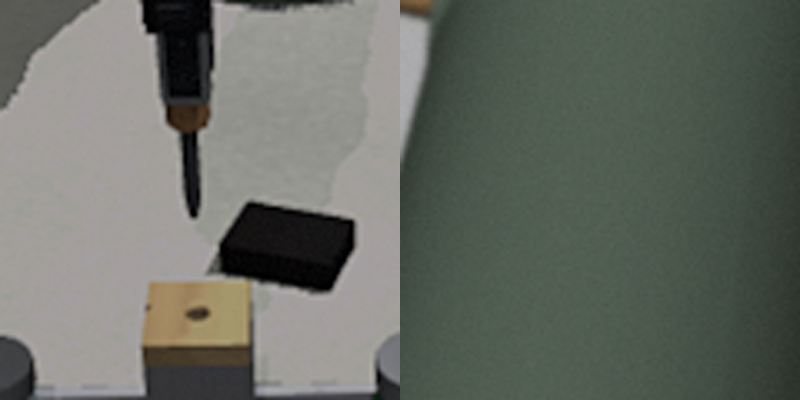

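The rod tip is at scene (251.6,214.8), as the robot pose predicts. The hole is at (253.0,243.9), so the aim needs about 1 mm of shift. I apply that and descend to just above the lid.

```bash
python3 -m inch '[[-0.0013,0.0006,0.02,0,0,0,1],[0,0,0.02,0,0,0,1],[0,0,0.007,0,0,0,1],[0,0,0,0,0,0,1],[0,0,0,0,0,0,1]]'
python3 -m inch '[[0,0,0.005,0,0,0,1],[0,0,0.003,0,0,0,1],[0,0,0.003,0,0,0,1],[0,0,0,0,0,0,1]]'
python3 -m inch '[[0,0,0.003,0,0,0,1],[0,0,0.003,0,0,0,1],[0,0,0,0,0,0,1]]'
```

```text
clock: 21.4
position: [0.6563, -0.0313, 0.1745]
tool_rot: [3.141, 0.001, 1.571]
force: [0.5, -0.5, -0.2]
grip_width: 0.019
finger_force: 39.4
clock: 21.8
position: [0.6557, -0.0314, 0.1621]
tool_rot: [-3.14, 0.001, 1.571]
force: [-0.2, 0.6, -1.3]
grip_width: 0.0192
finger_force: 39.4
clock: 22.1
position: [0.6557, -0.0315, 0.156]
tool_rot: [-3.14, 0.001, 1.571]
force: [-0.4, 0.0, -1.2]
grip_width: 0.0189
finger_force: 39.4
```

```bash
python3 -m inch '[[0.0008,0,0.003,0,0,0,1],[0,0,0.003,0,0,0,1],[0,0,0,0,0,0,1]]'
python3 -m inch '[[0,0,0.005,0,0,0,1],[0,0,0.005,0,0,0,1],[0,0,0,0,0,0,1]]'
python3 - <<'E'
from h import *
S=grab_frame('scene')
cv2.imwrite('pics/c8.png',cv2.resize(S[170:290,194:314],(500,500),interpolation=cv2.INTER_CUBIC)[...,::-1])
E
```

```text
clock: 22.4
position: [0.6556, -0.0306, 0.15]
tool_rot: [-3.14, 0.001, 1.571]
force: [0.5, 0.4, -0.7]
grip_width: 0.0189
finger_force: 39.4
clock: 22.7
position: [0.6554, -0.0306, 0.1396]
tool_rot: [-3.14, 0.001, 1.571]
force: [-0.3, -0.0, -0.6]
grip_width: 0.0186
finger_force: 39.4
```

View pics/c8.png

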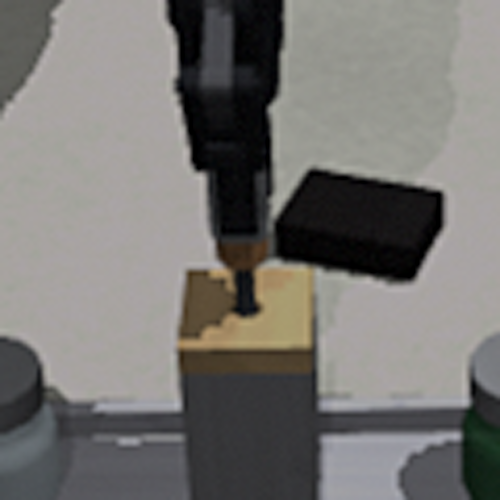

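The rod is in the hole at scene (253,243), with no lateral force. I push it home.

```bash
python3 -m inch '[[0,0,0.007,0,0,0,1],[0,0,0.007,0,0,0,1],[0,0,0.006,0,0,0,1],[0,0,0,0,0,0,1]]'
python3 -m inch '[[0,0,0.002,0,0,0,1],[0,0,0,0,0,0,1]]'| egrep 'pos|^force'
python3 -m inch '[[0,0,0.001,0,0,0,1],[0,0,0,0,0,0,1]]'| egrep 'pos|^force'
python3 -m inch '[[0,0,0.0007,0,0,0,1],[0,0,0,0,0,0,1]]'| egrep 'pos|^force'
```

```text
clock: 23.15
position: [0.6553, -0.0307, 0.1193]
tool_rot: [-3.139, 0.002, 1.571]
force: [0.6, -0.5, -0.5]
grip_width: 0.0189
finger_force: 39.4
position: [0.6558, -0.0307, 0.1184]
force: [1.1, 0.4, -0.3]
position: [0.6559, -0.0307, 0.1176]
force: [0.1, 0.9, -0.2]
position: [0.6558, -0.0307, 0.1168]
force: [1.0, -0.4, -0.1]
```

```bash
python3 -m inch '[[0,0,0.001,0,0,0,1],[0,0,0,0,0,0,1]]'| egrep 'pos|^force'
python3 -m inch '[[0,0,0.001,0,0,0,1],[0,0,0,0,0,0,1]]'| egrep 'pos|^force'
```

```text
position: [0.6561, -0.0308, 0.1163]
force: [-1.4, 1.1, 7.2]
position: [0.6564, -0.0308, 0.1163]
force: [-5.1, 0.8, 19.7]
```

```bash
python3 -m inch '[[0,0,-0.001,0,0,0,1],[0,0,0,0,0,0,0.9],[0,0,0,0,0,0,0.7],[0,0,0,0,0,0,0.5],[0,0,0,0,0,0,0.5]]'
python3 -m inch '[[0,0,0,0,0,0,0.5],[0,0,-0.01,0,0,0,0.5],[0,0,-0.03,0,0,0,0.5],[0,0,-0.04,0,0,0,0.5],[0,0,-0.04,0,0,0,0.5]]'
python3 -m inch '[[0,-0.04,-0.02,0,0,0,0.5],[0,-0.045,0,0,0,0,0.5],[0,-0.045,0,0,0,0,0.5],[0,0,0,0,0,0,0.5],[0,0,0,0,0,0,0.5]]'
python3 - <<'E'
from h import *
S=grab_frame('scene')
cv2.imwrite('pics/s9.png',S[...,::-1])
E
```

```text
clock: 24.65
position: [0.6558, -0.0307, 0.1156]
tool_rot: [-3.141, 0.001, 1.571]
force: [-0.0, 1.1, 0.1]
grip_width: 0.0428
finger_force: 0.0
clock: 25.15
position: [0.6556, -0.0307, 0.2378]
tool_rot: [-3.141, 0.002, 1.571]
force: [0.1, -0.0, -0.1]
grip_width: 0.0427
finger_force: 0.0
clock: 25.65
position: [0.5259, -0.0303, 0.2571]
tool_rot: [3.141, 0.0, 1.571]
force: [0.2, 0.9, 0.8]
grip_width: 0.0425
finger_force: 0.0
```

View pics/s9.png

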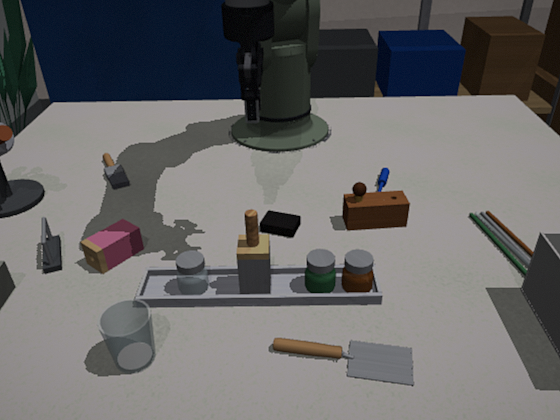

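The tin stands upright in the gap at scene (254,263), and the reamer's handle rests on the lid at (252,228). The jars, slab and poker are where they were, and the robot is clear.

```bash
python3 -c "
from workcell import bot
print(bot.job_done())"
```

```text
the job is handed in; nothing more can be done
None
```

The tin stands upright, lid up, in the rack gap and the reamer is fully home with its handle resting on the lid; I handed the job in with the last reading at about 26 s, and the final picture shows nothing else moved.

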